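Centre a planter on the banding wheel and bring up the pointer gauge

ROBOT

A 6-joint arm with a two-finger parallel gripper is mounted at the origin on the work surface. World frame = base frame: x ahead of the robot, y to its left, z up, the work surface at z = 0. Lengths are in m, angles in rad, forces in N, time in s.
With the tool pointing down it reaches from about 0.375 to 0.975 m from the base axis. Payload 3.8 kg.
Tool frame: the origin (TCP) lies on the centre line of the jaws, within the pads' length; the fingertips stand 17 mm ahead of it and the grasp point (between the pads) lies 2 mm behind it (bot.tip_extent is the distance from the TCP to the fingertips, in m); z points along the fingers, y is the line along which they close (so a half turn about z gives the same grasp; the last joint's range is limited). The gripper opens to 85 mm and grips with 20 to 120 N. Pads are 22 mm wide; open, the fingers measure 114 mm over their backs; the gripper's body (76 mm by 85 mm) begins 54 mm behind the grasp point. The pads swing forward as they close: fully open they stand 13 mm farther back than shut.
Start: joints at [1.209, 0.264, 1.604, -0, 1.274, -0.037], TCP at [0.215, 0.64, 0.248] pointing down, gripper open.
Joint ranges: [-2.63, 2.63], [-0.94, 2.18], [0.31, 2.57], [-1.31, 4.45], [0, 2.66], [-2.55, 2.55]. Speed limits (rad/s): [2.57, 2.57, 3.14, 3.14, 3.14, 3.14].

INTERFACE

Orientations are given as a rotation vector (axis times angle).
In Python, from workcell import readout, read_camera, finish_job, bot gives the robot as it stands.
- The arm moves only by the tool jog_arm, never from a script. Its argument "deltas" is one flat list of numbers, 7 for each row, row after row: the shift along the tool's x, y, z in m, then the turn, a rotation vector about the tool's x, y, z in degrees, then the gripper command: -1 is shut, 1 is fully open, values between are in proportion. A call has 1 to 8 rows; each row is the pose to reach, as a shift and turn from the pose commanded when the call began, along the tool's axes at that moment; what a row does not reach only later rows make up. A row lasts 1/10 s, in which the tool goes at most 50 mm and 8.59 degrees, less where a joint would pass 70% of its speed; a pose out of reach is approached as far as the arm can. A call with a gripper value outside its range is refused whole. The fingers move at their own pace and stop on an object; "squeeze" is the grip in N (left out, the last holds). Time passes only in rows, so rows that repeat a pose let the fingers close. It gives the time, the measured TCP pose, the force, the opening and the grip force at its end, in the units of the state.
- readout.read_state(): the state, without advancing time (a new reading comes with each control period).
- read_camera(name): name is "scene" or "top"; returns a dict with "color" (400x640x3 uint8, blue, green, red), "fx", "fy", "cx", "cy" (pixels), "dist" ([k1, k2, p1, p2, k3] as OpenCV has them; the pictures are not rectified), "origin" and "attitude" of the camera in the world. Camera axes: x right, y down, z forward; pixel columns grow to the right and rows downward; lengths in m; the calibration is good to about 2 mm. A picture is of the moment at which its call begins. There is no depth.
- finish_job(): hands the job in; it is judged then, once.
The state is a dict: "time": time; "q": joint angles; "joint_vel": joint speeds; "joint_torque": joint torques, N m; "tool_pos": TCP position; "tcp_rot": TCP orientation; "wrist_force": force on the tool from outside, world axes, zero at the start; "torque": the same for the moment, N m; "width": opening from 0.0 (shut) to 1.0 (fully open); "grip_force": force on a finger pad.
Only numpy, scipy, OpenCV 4.12 (cv2) and the standard library are available. Lean on these libraries where they do the work, as an engineer would, in place of code of your own. Each camera call takes 0.05 s, during which the arm holds its last target. There are 200 camera calls.

TASK

Get the planter ready for its band line: nudge it along the head of the banding wheel with the fingertips until it stands centred on the wheel, then push the pointer gauge by its foot along the table until the red tip just touches the planter's wall, with the pointer aimed straight at the planter's middle. Push gently and only push, never pinch, lift or tip the planter or the gauge; leave the planter centred and the other things on the bench where they are.

Things in the scene. Friction and masses are not known exactly. Their poses are not given: they have to be found in the camera images.
- planter: the planter: open bisque-fired (peach) cylinder, straight upright wall, 104 mm outside diameter, 75 mm tall, wall 6 mm, about 0.5 kg, standing off-centre on the banding wheel's head, free to slide. Origin: centre of its underside; z up its axis
- wheel_centre (a point): centre of the banding wheel's head, on its top face, 90 mm above the table. The head is a flat aluminium disc, 220 mm across, with dark rings of 10, 25, 40, 55, 70, 85, 100 mm radius about this point; it turns freely, with slight drag, about the vertical through it. Iron pedestal below, its foot 156 mm across. The wheel's place varies
- gauge: the pointer gauge, 0.8 kg, loose on the table: grey foot 90 mm along x, 80 along y, 30 tall (back face at x = -45 mm); steel post 12 mm thick, 190 tall, 15 mm ahead (+x) of the foot's middle; a brass clamp on it carries a thin brass pointer along +x, 135 mm above the table. Origin: centre of the foot's underside; x: the way the pointer points, roughly at the wheel
- gauge_tip (a point): centre of the red ball, 6 mm across, at the end of the gauge's pointer: 110 mm ahead (+x) of the gauge's origin, 135 mm above the table, so at 45 mm up the planter's wall
- mug_a: bystander: mug of bare peach bisque, 80 wide, 85 tall; origin under its middle
- mug_b: bystander: cream mug, 80 wide, 85 tall; origin under its middle
- underglaze: bystander: small red bottle with white cap, 44 wide, 105 tall; origin under its middle
- tub: bystander: white lidded tub with blue band, 100 wide, 80 tall; origin under its middle
- brush: bystander: paint brush lying flat, about 190 long along its x, 12 thick; origin under its middle
- crock: bystander: pale wooden pot full of brushes and tools, 90 wide, about 215 tall; origin under its middle

How it is judged:
By the outcome, as a careful person would: the job done as asked, in the order asked, and still so for the second after the job is handed in, with the robot touching nothing.
It also fails if it takes over 67 s, if anything falls off the work surface, if the arm or the gripper's body presses on something with over 40 N, if the wrist force passes 120 N, or if a joint passes its speed limit or range.

## Working session

There is one attempt and no reset: what is moved stays moved. The work goes in short steps, Python scripts to look and compute and a tool call to move; the robot and the scene stay as the last step left them, time stands still between calls to the robot, and variables do not carry over. Pictures are saved under pics/ and viewed, at most 13 in all, crops included, and the job is handed in when it is done.

Besides the shell and the picture viewer there is one more tool, called after "Request:" as a command line: name --argument value ..., lists and objects as JSON in quotes. jog_arm: Moves the arm, as the interface text tells. Its arguments: {"type":"object","properties":{"deltas":{"type":"array"},"squeeze":{"type":"number"}},"required":["deltas"]}

```bash
mkdir -p pics
cat > h.py <<'E'
import numpy as np, cv2
from scipy.spatial.transform import Rotation as R
from workcell import readout, read_camera, finish_job, bot
def att(c):
    a=np.array(c["attitude"],float)
    return a if a.shape==(3,3) else R.from_rotvec(a).as_matrix() if a.size==3 else R.from_quat(a).as_matrix()
def K(c): return np.array([[c["fx"],0,c["cx"]],[0,c["fy"],c["cy"]],[0,0,1.]])
def rays(c,px):
    n=cv2.undistortPoints(np.array(px,float).reshape(-1,1,2),K(c),np.array(c["dist"])).reshape(-1,2)
    return np.c_[n,np.ones(len(n))]@att(c).T
def onz(c,px,z):
    r=rays(c,px); o=np.array(c["origin"]); return o+r*((z-o[2])/r[:,2])[:,None]
def proj(c,P):
    A=att(c); P=(np.array(P,float).reshape(-1,3)-np.array(c["origin"]))@A
    return cv2.projectPoints(P,np.zeros(3),np.zeros(3),K(c),np.array(c["dist"]))[0].reshape(-1,2)
E
python3 - <<'E'
from h import *
for n in("scene","top"):
    c=read_camera(n); cv2.imwrite(f"pics/{n}0.png",c["color"]); print(n,c["fx"],c["origin"],c["attitude"],c["dist"])
print(readout.read_state(), bot.tip_extent)
E
```

```text
scene 459.77147041875975 [1.43783999 0.06010047 1.13244545] [-1.77977947 -1.85715445  0.67278156] [-0.1343827  0.         0.         0.         0.       ]
top 510.5206918185994 [ 0.33081457 -0.00684675  1.39548111] [-2.15136675  2.11935661 -0.18132697] [0.05770865 0.         0.         0.         0.        ]
{'time': 0.1, 'q': array([ 1.20906963e+00,  2.64695964e-01,  1.60524732e+00,  1.53325586e-05,
        1.27374690e+00, -3.68864541e-02]), 'joint_vel': array([-0.00109088, -0.00161539, -0.00213272, -0.00028139,  0.00048612,
       -0.00099223]), 'joint_torque': array([-2.76640758e-04, -5.16707397e+01, -3.68590772e+01, -1.28718625e-04,
        6.33947086e-03,  4.63176846e-06]), 'tool_pos': array([0.21519137, 0.63909903, 0.24706895]), 'tcp_rot': array([-0.5079546 , -3.09981882,  0.00322456]), 'wrist_force': array([ 0.30453495, -0.06300335, -0.34021081]), 'torque': array([0.0257702 , 0.00587826, 0.03014649]), 'grip_force': 0.0, 'width': 1.0006794199678102} 0.017
```

View pics/scene0.png

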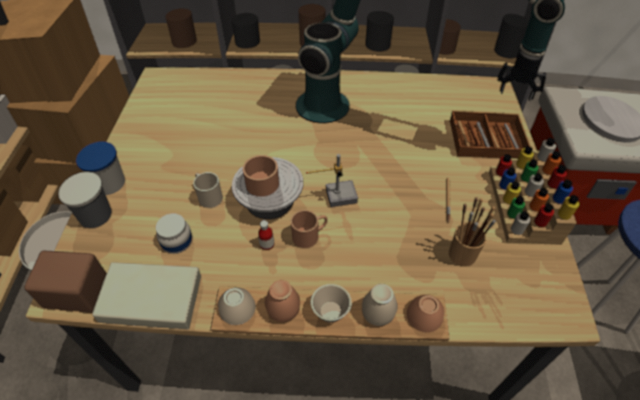

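View pics/top0.png

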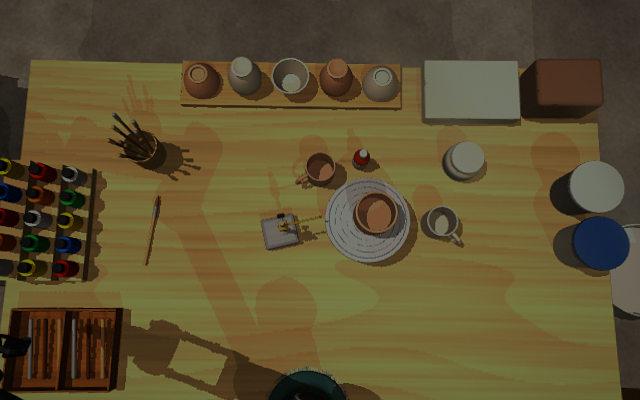

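The top view shows the wheel at about (368,222), the planter at (376,213), the gauge foot at (281,233) with its pointer running right to about (321,219), mug_a at (320,168), the bottle at (361,158) and mug_b at (441,224). Next I measure these with masks.

Run:
```python
from h import *
c=read_camera("top"); im=c["color"]; s=read_camera("scene")
hsv=cv2.cvtColor(im,cv2.COLOR_BGR2HSV)
for n,p in dict(head=(345,240),wood=(250,300),planter_in=(376,213),rim=(376,193),foot=(272,240),tip=(321,218)).items(): print(n,hsv[p[1],p[0]],im[p[1],p[0]])
o=np.hstack([cv2.resize(im[150:270,250:470],None,fx=3.6,fy=3.6,interpolation=cv2.INTER_CUBIC)])
cv2.imwrite("pics/c1.png",cv2.convertScaleAbs(o,alpha=1.5)); 
cv2.imwrite("pics/c2.png",cv2.convertScaleAbs(cv2.resize(s["color"][140:260,220:380],None,fx=4.8,fy=4.8,interpolation=cv2.INTER_CUBIC),alpha=1.4))
# rough
print(onz(c,[(368,222)],.09),onz(c,[(376,213)],.165),onz(c,[(281,233)],.03),onz(c,[(321,218)],.135))
for n,p in dict(mugA=(320,168),bottle=(361,156),mugB=(441,224)).items(): print(n,onz(c,[p],.085))
```

```text
head [ 26  15 120] [113 119 120]
wood [ 30 116 119] [ 65 119 119]
planter_in [ 13 148 122] [ 51  81 122]
rim [ 14 142  70] [31 49 70]
foot [ 18  32 104] [ 91  99 104]
tip [ 25 131 109] [ 53  99 109]
[[ 0.48781584 -0.14982221  0.09      ]] [[ 0.50110075 -0.16110754  0.165     ]] [[0.46184872 0.07675982 0.03      ]] [[ 0.49060003 -0.02811952  0.135     ]]
mugA [[ 0.62922521 -0.02471906  0.085     ]]
bottle [[ 0.6632545  -0.13243135  0.085     ]]
mugB [[ 0.4862654  -0.33782823  0.085     ]]
```

View pics/c1.png

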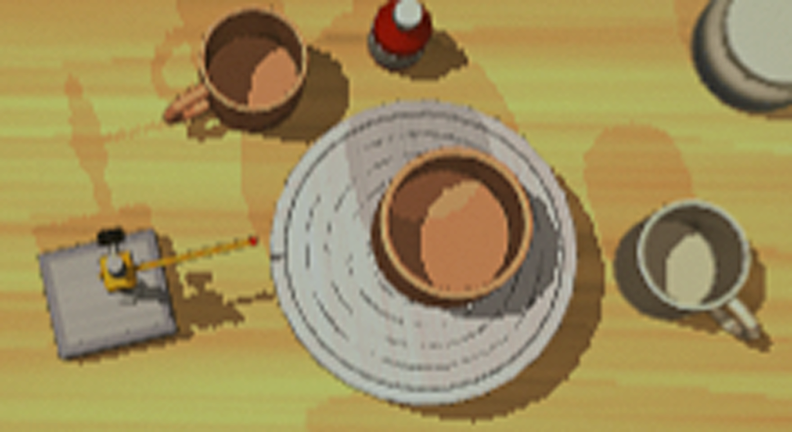

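View pics/c2.png

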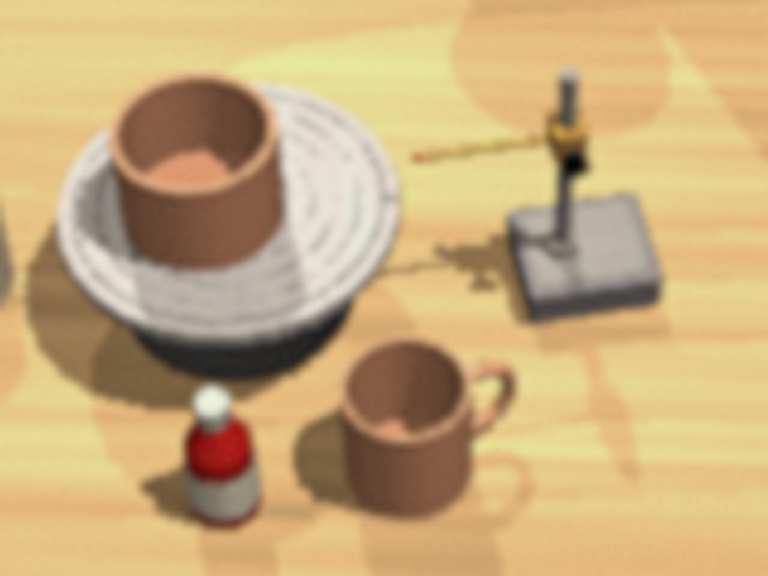

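The crops show the head circle centred near (368,220), the planter rim near (377,212), the red tip near (320,217), and the foot's corners clearly. Next come fixed-radius circle fits in both cameras, plus the gauge from the tip and the foot.

```bash
cat > m.py <<'E'
from h import *
from scipy.optimize import least_squares
def circ(P,r):  # robust fixed-radius fit
    f=lambda p:np.hypot(P[:,0]-p[0],P[:,1]-p[1])-r
    s=least_squares(f,P[:,:2].mean(0),loss="soft_l1",f_scale=.001); return s.x,np.std(f(s.x))
def blob(m,seed):
    n,l,st,ce=cv2.connectedComponentsWithStats(m); ids=np.unique(l[seed[1]-4:seed[1]+5,seed[0]-4:seed[0]+5]); ids=ids[ids>0]
    i=max(ids,key=lambda k:st[k,4]); return (l==i).astype(np.uint8)
def cont(m): return max(cv2.findContours(m,cv2.RETR_EXTERNAL,cv2.CHAIN_APPROX_NONE)[0],key=len).reshape(-1,2).astype(float)
def planter(c,g):
    h=cv2.cvtColor(c["color"],cv2.COLOR_BGR2HSV)
    m=((h[...,0]<21)&(h[...,1]>85)&(h[...,2]>15)).astype(np.uint8)*255
    roi=np.zeros_like(m); u=proj(c,[[g[0],g[1],.12]])[0].astype(int); cv2.circle(roi,tuple(map(int,u)),38,255,-1)
    m=cv2.morphologyEx(m&roi,cv2.MORPH_OPEN,np.ones((3,3))); q=cont(blob(m,proj(c,[[g[0],g[1],.165]])[0].astype(int)))
    o=np.array(c["origin"][:2]); e=(g-o)/np.linalg.norm(g-o)
    for _ in range(4):
        A=onz(c,q,.165); B=onz(c,q,.09)
        a=((A[:,:2]-g)@e)>.01; b=((B[:,:2]-g)@e)<-.02
        if len(A[a])<8: break
        res=circ(A[a],.052); res2=circ(B[b],.052); g=res[0]
    return res,res2
def head(c,g):
    h=cv2.cvtColor(c["color"],cv2.COLOR_BGR2HSV)
    m=((h[...,1]<70)&(h[...,2]>60)).astype(np.uint8)*255
    roi=np.zeros_like(m); u=proj(c,[[g[0],g[1],.09]])[0].astype(int); cv2.circle(roi,tuple(map(int,u)),52,255,-1)
    m=cv2.morphologyEx(m&roi,cv2.MORPH_OPEN,np.ones((2,2))); n,l,st,_=cv2.connectedComponentsWithStats(m); i=1+np.argmax(st[1:,4])
    q=cont((l==i).astype(np.uint8)); q=cv2.convexHull(q.astype(np.float32)).reshape(-1,2)
    A=onz(c,q,.09); o=np.array(c["origin"][:2]); e=(g-o)/np.linalg.norm(g-o)
    k=((A[:,:2]-g)@e)>-.05
    return circ(A[k],.11)
def tip(c,g):
    u=proj(c,[[g[0],g[1],.135]])[0]; x,y=u.astype(int); w=c["color"][y-12:y+13,x-12:x+13].astype(float)
    r=w[...,2]-w[...,1]*1.25; r=np.clip(r-.35*r.max(),0,None); 
    yy,xx=np.mgrid[y-12:y+13,x-12:x+13]; return np.array([(r*xx).sum(),(r*yy).sum()])/r.sum(), np.round(r.max())
E
python3 - <<'E'
from m import *
T=[]
for n in("top","scene"):
    c=read_camera(n); h=cv2.cvtColor(c["color"],cv2.COLOR_BGR2HSV)
    print(n,"planter rim/base",*planter(c,np.array([.5,-.162]))); print(" head",head(c,np.array([.492,-.15])))
    t,s=tip(c,(.4906,-.028)); T.append((c,t)); print(" tip",t,s,onz(c,[t],.135))
    u=proj(c,[[.462,.077,.03]])[0].astype(int)
    m=((h[...,1]<75)&(h[...,2]>50)).astype(np.uint8); m=cv2.morphologyEx(m,cv2.MORPH_CLOSE,np.ones((5,5)));
    q=cont(blob(m,u)); r=cv2.minAreaRect(q.astype(np.float32)); ap=cv2.approxPolyDP(q.astype(np.float32),4,True).reshape(-1,2); print(" foot",r); print(np.round(np.c_[ap,onz(c,ap,.03)[:,:2]],3))
(a,ta),(b,tb)=T; ra=rays(a,[ta])[0]; rb=rays(b,[tb])[0]; k=np.linalg.lstsq(np.c_[ra,-rb],np.array(b["origin"])-a["origin"],rcond=None)[0]
print("tip 3d",a["origin"]+ra*k[0],b["origin"]+rb*k[1])
E
```

```text
top planter rim/base (array([ 0.50403605, -0.16010607]), np.float64(0.0016632252053898936)) (array([ 0.50798895, -0.16346762]), np.float64(0.0027019661368506676))
 head (array([ 0.49259426, -0.14941253]), np.float64(0.0006157197234662923))
 tip [319.80194257 216.55701014] 55.0 [[ 0.49416897 -0.02509552  0.135     ]]
 foot ((279.2151184082031, 231.24656677246094), (29.475605010986328, 33.1988410949707), 77.19573211669922)
[[2.92e+02 2.14e+02 5.14e-01 4.80e-02]
 [2.61e+02 2.21e+02 4.93e-01 1.31e-01]
 [2.67e+02 2.49e+02 4.19e-01 1.13e-01]
 [2.98e+02 2.41e+02 4.41e-01 3.10e-02]]
scene planter rim/base (array([ 0.50523234, -0.16594702]), np.float64(0.0016548511276103719)) (array([ 0.49697167, -0.16563241]), np.float64(0.0009460489615103933))
 head (array([ 0.49838023, -0.14544472]), np.float64(0.0008623934500670347))
 tip [306.83039648 172.        ] 9.0 [[ 0.49027462 -0.02584076  0.135     ]]
 foot ((340.9411926269531, 190.7647247314453), (28.619203567504883, 28.619203567504883), 75.96376037597656)
[[3.26e+02 1.84e+02 4.41e-01 3.00e-02]
 [3.31e+02 2.06e+02 5.32e-01 5.00e-02]
 [3.56e+02 2.01e+02 5.09e-01 1.27e-01]
 [3.51e+02 1.80e+02 4.20e-01 1.11e-01]
 [3.37e+02 1.77e+02 4.09e-01 6.50e-02]]
tip 3d [ 0.4936989  -0.02504301  0.1386272 ] [ 0.49373105 -0.02552727  0.13863838]
```

```bash
cat > go.py <<'E'
import sys; from h import *
# go.py x y z tool_y_angle_deg  -> shift in tool axes, turn in deg
x,y,z,a=map(float,sys.argv[1:5]); s=readout.read_state(); M=R.from_rotvec(s["tcp_rot"]).as_matrix()
a=np.radians(a); yt=np.array([np.cos(a),np.sin(a),0]); zt=np.array([0,0,-1.]); W=np.c_[np.cross(yt,zt),yt,zt]
print("pos",np.round(s["tool_pos"],4),"yang",np.degrees(np.arctan2(M[1,1],M[0,1])).round(2),"F",np.round(s["wrist_force"],1),"t",s["time"].__round__(2),"q6",s["q"][5].round(2))
print(np.round(M.T@(np.array([x,y,z])-s["tool_pos"]),4),np.round(np.degrees(R.from_matrix(M.T@W).as_rotvec()),2))
E
python3 go.py .575 -.232 .27 45
```

```text
pos [0.2153 0.6395 0.2478] yang 71.39 F [0.1 0.1 0.2] t 0.3 q6 -0.04
[-0.619  -0.7112 -0.0217] [-4.000e-02  1.000e-02  2.639e+01]
```

Request:
jog_arm --deltas '[-0.62, -0.71, -0.022, 0, 0, 26.4, 0.06, -0.62, -0.71, -0.022, 0, 0, 26.4, 0.06, -0.62, -0.71, -0.022, 0, 0, 26.4, 0.06, -0.62, -0.71, -0.022, 0, 0, 26.4, 0.06, -0.62, -0.71, -0.022, 0, 0, 26.4, 0.06, -0.62, -0.71, -0.022, 0, 0, 26.4, 0.06, -0.62, -0.71, -0.022, 0, 0, 26.4, 0.06, -0.62, -0.71, -0.022, 0, 0, 26.4, 0.06]'

```text
time: 1.1
tool_pos: [0.3689, 0.2685, 0.2579]
tcp_rot: [1.201, 2.902, 0.001]
wrist_force: [0.7, 0.2, 0.1]
width: 0.531
grip_force: 0.0
```

```bash
python3 go.py .575 -.232 .27 45
```

```text
pos [0.3689 0.2685 0.2579] yang 45.02 F [0.7 0.2 0.1] t 1.1 q6 -0.21
[-0.4996 -0.2083 -0.0121] [0.06 0.02 0.02]
```

Request:
jog_arm --deltas '[-0.5, -0.21, -0.012, 0, 0, 0, 0.06, -0.5, -0.21, -0.012, 0, 0, 0, 0.06, -0.5, -0.21, -0.012, 0, 0, 0, 0.06, -0.5, -0.21, -0.012, 0, 0, 0, 0.06, -0.5, -0.21, -0.012, 0, 0, 0, 0.06, -0.5, -0.21, -0.012, 0, 0, 0, 0.06, -0.5, -0.21, -0.012, 0, 0, 0, 0.06, -0.5, -0.21, -0.012, 0, 0, 0, 0.06]'

```text
time: 1.9
tool_pos: [0.5201, -0.1021, 0.2668]
tcp_rot: [1.203, 2.901, 0.001]
wrist_force: [0.9, 0.0, -0.5]
width: 0.53
grip_force: 0.0
```

```bash
python3 go.py .575 -.232 .13 45
```

```text
pos [ 0.5201 -0.1021  0.2668] yang 44.96 F [ 0.9  0.  -0.5] t 1.9 q6 -1.03
[-0.1306 -0.0531  0.1369] [ 0.04  0.03 -0.04]
```

Request:
jog_arm --deltas '[-0.131, -0.053, -0.003, 0, 0, 0, 0.06, -0.131, -0.053, -0.003, 0, 0, 0, 0.06, -0.131, -0.053, -0.003, 0, 0, 0, 0.06, -0.131, -0.053, 0.03, 0, 0, 0, 0.06, -0.131, -0.053, 0.06, 0, 0, 0, 0.06, -0.131, -0.053, 0.09, 0, 0, 0, 0.06, -0.131, -0.053, 0.12, 0, 0, 0, 0.06, -0.131, -0.053, 0.137, 0, 0, 0, 0.06]'

```text
time: 2.7
tool_pos: [0.5731, -0.2294, 0.1263]
tcp_rot: [-1.201, -2.898, -0.0]
wrist_force: [-0.3, -0.3, -0.7]
width: 0.533
grip_force: 0.0
```

```bash
python3 go.py .5336 -.1904 .13 45
python3 - <<'E'
from h import *
c=read_camera("top"); s=read_camera("scene")
a=cv2.resize(c["color"][160:280,310:430],None,fx=4,fy=4,interpolation=cv2.INTER_CUBIC); b=cv2.resize(s["color"][110:230,200:280],None,fx=4,fy=4,interpolation=cv2.INTER_CUBIC)
cv2.imwrite("pics/p1.png",cv2.convertScaleAbs(np.hstack([a,b]),alpha=1.5))
E
```

```text
pos [ 0.5731 -0.2294  0.1263] yang 44.98 F [-0.3 -0.3 -0.7] t 2.7 q6 -1.21
[ 0.0556 -0.0004 -0.0035] [-0.09 -0.23 -0.02]
```

View pics/p1.png

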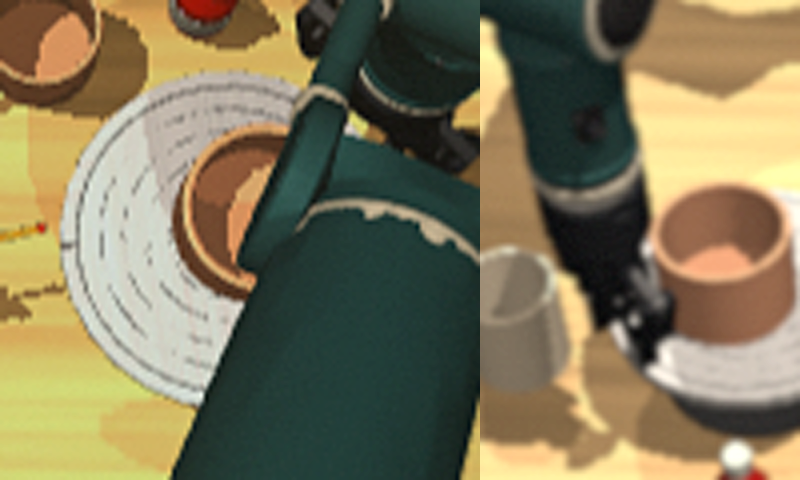

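The fingers stand just to the -y,+x side of the planter and touch nothing. I'll approach and then push slowly.

Request:
jog_arm --deltas '[0.008, 0, 0, 0, 0, 0, 0.06, 0.016, 0, 0, 0, 0, 0, 0.06, 0.022, 0, 0, 0, 0, 0, 0.06, 0.027, 0, 0, 0, 0, 0, 0.06, 0.031, 0, 0, 0, 0, 0, 0.06, 0.034, 0, 0, 0, 0, 0, 0.06, 0.036, 0, 0, 0, 0, 0, 0.06, 0.038, 0, 0, 0, 0, 0, 0.06]'

```text
time: 3.6
tool_pos: [0.548, -0.2031, 0.1295]
tcp_rot: [1.202, 2.902, -0.0]
wrist_force: [0.6, 0.3, 0.6]
width: 0.529
grip_force: 0.0
```

Request:
jog_arm --deltas '[0.001, 0, 0, 0, 0, 0, 0.06, 0.002, 0, 0, 0, 0, 0, 0.06, 0.003, 0, 0, 0, 0, 0, 0.06, 0.004, 0, 0, 0, 0, 0, 0.06, 0.005, 0, 0, 0, 0, 0, 0.06, 0.006, 0, 0, 0, 0, 0, 0.06, 0.007, 0, 0, 0, 0, 0, 0.06, 0.008, 0, 0, 0, 0, 0, 0.06]'

```text
time: 4.4
tool_pos: [0.5424, -0.1975, 0.1296]
tcp_rot: [1.202, 2.902, -0.0]
wrist_force: [1.0, -2.2, -0.2]
width: 0.529
grip_force: 0.0
```

```bash
python3 go.py .5336 -.1904 .13 45
python3 - <<'E'
from m import *
for n in("top","scene"):
    c=read_camera(n); print(n,"planter rim/base",*planter(c,np.array([.5,-.157])),head(c,np.array([.492,-.15])))
E
```

```text
pos [ 0.5424 -0.1975  0.1296] yang 44.99 F [ 1.  -2.2 -0.2] t 4.4 q6 -1.18
[ 0.0112 -0.0011 -0.0004] [ 0.    0.02 -0.01]Traceback (most recent call last):
  File "<stdin>", line 3, in <module>
  File "m.py", line 14, in planter
    m=cv2.morphologyEx(m&roi,cv2.MORPH_OPEN,np.ones((3,3))); q=cont(blob(m,proj(c,[[g[0],g[1],.165]])[0].astype(int)))
                                                                    ~~~~^^^^^^^^^^^^^^^^^^^^^^^^^^^^^^^^^^^^^^^^^^^^^
  File "m.py", line 8, in blob
    i=max(ids,key=lambda k:st[k,4]); return (l==i).astype(np.uint8)
ValueError: max() iterable argument is empty
```

Request:
jog_arm --deltas '[0.001, 0, 0, 0, 0, 0, 0.06, 0.002, 0, 0, 0, 0, 0, 0.06, 0.003, 0, 0, 0, 0, 0, 0.06, 0.0045, 0, 0, 0, 0, 0, 0.06, 0.006, 0, 0, 0, 0, 0, 0.06, 0.0075, 0, 0, 0, 0, 0, 0.06, 0.009, 0, 0, 0, 0, 0, 0.06, 0.01, 0, 0, 0, 0, 0, 0.06]'

```text
time: 5.25
tool_pos: [0.5353, -0.1903, 0.1295]
tcp_rot: [1.202, 2.902, 0.0]
wrist_force: [1.4, -2.6, 0.0]
width: 0.531
grip_force: 0.0
```

```bash
python3 go.py .5336 -.1904 .13 45
```

```text
pos [ 0.5353 -0.1903  0.1295] yang 44.99 F [ 1.4 -2.6  0. ] t 5.25 q6 -1.17
[ 0.0011 -0.0013 -0.0005] [ 0.01  0.01 -0.01]
```

Request:
jog_arm --deltas '[-0.003, 0, 0, 0, 0, 0, 0.06, -0.01, 0, 0, 0, 0, 0, 0.06, -0.025, 0, 0, 0, 0, 0, 0.06, -0.045, 0, 0, 0, 0, 0, 0.06, -0.07, 0, -0.02, 0, 0, 0, 0.06, -0.11, 0, -0.05, 0, 0, 0, 0.06, -0.16, 0, -0.06, 0, 0, 0, 0.06, -0.2, 0, -0.08, 0, 0, 0, 0.06]'

```text
time: 6.05
tool_pos: [0.678, -0.334, 0.2089]
tcp_rot: [-1.203, -2.901, 0.0]
wrist_force: [0.4, 0.5, -0.9]
width: 0.532
grip_force: 0.0
```

```bash
python3 go.py .5336 -.1904 .13 45
python3 - <<'E'
from h import *
c=read_camera("top"); s=read_camera("scene")
a=cv2.resize(c["color"][160:280,310:430],None,fx=4,fy=4,interpolation=cv2.INTER_CUBIC); b=cv2.resize(s["color"][140:260,225:305],None,fx=4,fy=4,interpolation=cv2.INTER_CUBIC)
cv2.imwrite("pics/p2.png",cv2.convertScaleAbs(np.hstack([a,b]),alpha=1.5))
E
```

```text
pos [ 0.678  -0.334   0.2089] yang 44.97 F [ 0.4  0.5 -0.9] t 6.05 q6 -1.28
[ 0.2036 -0.0007  0.079 ] [-0.02 -0.04 -0.03]
```

View pics/p2.png

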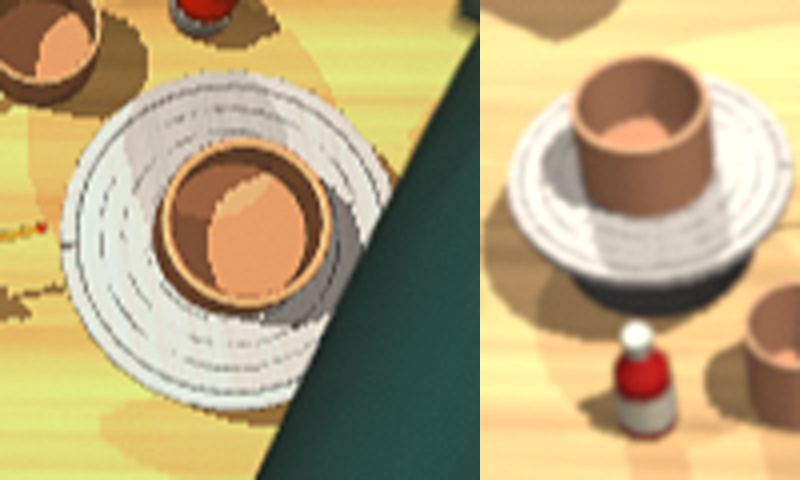

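The planter now looks concentric in both crops, about (243,225) against the head at about (228,240) in the 4x top crop (the rim is 75 mm higher). I'll clear the arm to behind the gauge and measure precisely.

```bash
python3 go.py .43 .23 .27 14.5
```

```text
pos [ 0.6815 -0.3374  0.2124] yang 44.87 F [0.5 0.1 0.3] t 6.15 q6 -1.27
[ 0.5791  0.2222 -0.0622] [ 0.23  0.45 30.37]
```

Request:
jog_arm --deltas '[0.02, 0, -0.045, 0, 0, 0, 0.18, 0.58, 0.222, -0.06, 0, 0, 30, 0.18, 0.58, 0.222, -0.06, 0, 0, 30, 0.18, 0.58, 0.222, -0.06, 0, 0, 30, 0.18, 0.58, 0.222, -0.06, 0, 0, 30, 0.18, 0.58, 0.222, -0.06, 0, 0, 30, 0.18, 0.58, 0.222, -0.06, 0, 0, 30, 0.18, 0.58, 0.222, -0.06, 0, 0, 30, 0.18]'

```text
time: 6.95
tool_pos: [0.5225, 0.0049, 0.2628]
tcp_rot: [-1.913, -2.491, 0.0]
wrist_force: [0.1, 1.1, 0.3]
width: 0.594
grip_force: 0.0
```

```bash
python3 go.py .43 .23 .27 14.5
```

```text
pos [0.5225 0.0049 0.2628] yang 14.96 F [0.1 1.1 0.3] t 6.95 q6 -0.3
[ 0.2413 -0.0313 -0.0071] [-0.03 -0.03  0.46]
```

Request:
jog_arm --deltas '[0.24, -0.031, -0.007, 0, 0, 0.5, 0.18, 0.24, -0.031, -0.007, 0, 0, 0.5, 0.18, 0.24, -0.031, -0.007, 0, 0, 0.5, 0.18, 0.24, -0.031, -0.007, 0, 0, 0.5, 0.18, 0.24, -0.031, -0.007, 0, 0, 0.5, 0.18, 0.24, -0.031, -0.007, 0, 0, 0.5, 0.18]'

```text
time: 7.55
tool_pos: [0.4296, 0.2312, 0.2701]
tcp_rot: [-1.915, -2.488, -0.001]
wrist_force: [0.7, -0.6, 0.7]
width: 0.593
grip_force: 0.0
```

Run:
```python
from m import *
print(readout.read_state()["tool_pos"])
def edges(c,ctr,z,r0,r1,ch,angs,sign):
    # radial sub-pixel edge: strongest gradient of channel along world rays at height z
    g=cv2.GaussianBlur(ch.astype(np.float32),(0,0),.8); rr=np.arange(r0,r1,.0003); out=[]
    for a in angs:
        P=np.c_[ctr[0]+rr*np.cos(a),ctr[1]+rr*np.sin(a),0*rr+z]; u=proj(c,P).astype(np.float32)
        v=cv2.remap(g,u[:,0].reshape(1,-1),u[:,1].reshape(1,-1),cv2.INTER_LINEAR)[0]; d=sign*np.gradient(v)
        k=np.argmax(d); 
        if d[k]>.5 and 2<k<len(rr)-3: out.append(P[k,:2])
    return np.array(out)
for n in("top","scene"):
    c=read_camera(n); im=c["color"]; cv2.imwrite(f"pics/m_{n}.png",im)
    h=cv2.cvtColor(im,cv2.COLOR_BGR2HSV); sat=h[...,1]
    o=np.array(c["origin"][:2]); C=np.array([.4926,-.1494]); f=np.arctan2(*(C-o)[::-1])
    far=f+np.radians(np.arange(-80,81,4)); near=f+np.pi+np.radians(np.arange(-60,61,4))
    for nm,z,r,b,an in(("head far",.09,.11,.012,far),("rim far",.165,.052,.013,far),("base near",.09,.052,.014,near),("head near",.09,.11,.012,near)):
        E=edges(c,C,z,r-b,r+b,sat,an,1 if "head" in nm else -1); x,s=circ(E,r); print(n,nm,len(E),np.round(x,4),np.round(s,4))
```

```text
[0.42963933 0.23120838 0.27010277]
top head far 41 [ 0.4952 -0.1469] 0.0006
top rim far 41 [ 0.4965 -0.1492] 0.0006
top base near 31 [ 0.4979 -0.1494] 0.0005
top head near 31 [ 0.4953 -0.1478] 0.0006
scene head far 27 [ 0.4942 -0.1494] 0.0012
scene rim far 39 [ 0.5029 -0.1473] 0.005
scene base near 31 [ 0.4905 -0.152 ] 0.0011
scene head near 15 [ 0.4999 -0.1485] 0.0015
```

Run:
```python
from m import *
a=cv2.imread("pics/m_top.png")[170:270,320:420]; b=cv2.imread("pics/m_scene.png")[145:225,228:308]
cv2.imwrite("pics/p3.png",cv2.convertScaleAbs(np.hstack([cv2.resize(a,(400,400),interpolation=cv2.INTER_LANCZOS4),cv2.resize(b,(400,400),interpolation=cv2.INTER_LANCZOS4)]),alpha=1.5))
```

```text
(no output)
```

View pics/p3.png

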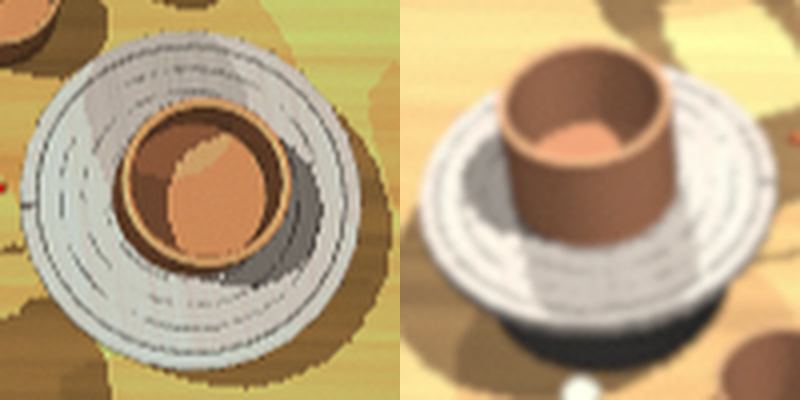

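The planter sits about 2.7 mm off towards (+x,-y), as the top fits give and the scene silhouette confirms. I'll go back and nudge it that much further along the same line.

```bash
python3 go.py .575 -.232 .27 45
```

```text
pos [0.4313 0.2278 0.2699] yang 14.66 F [-0.2 -0.2 -1.1] t 7.65 q6 0.18
[-4.812e-01  2.270e-02  2.000e-04] [-4.000e-02  3.000e-02 -3.034e+01]
```

Request:
jog_arm --deltas '[-0.48, 0.023, 0, 0, 0, -30.3, 0.06, -0.48, 0.023, 0, 0, 0, -30.3, 0.06, -0.48, 0.023, 0, 0, 0, -30.3, 0.06, -0.48, 0.023, 0, 0, 0, -30.3, 0.06, -0.48, 0.023, 0, 0, 0, -30.3, 0.06, -0.48, 0.023, 0, 0, 0, -30.3, 0.06, -0.48, 0.023, 0, 0, 0, -30.3, 0.06, -0.48, 0.023, 0, 0, 0, -30.3, 0.06]'

```text
time: 8.45
tool_pos: [0.543, -0.1361, 0.2699]
tcp_rot: [-1.212, -2.898, 0.001]
wrist_force: [0.9, 0.6, 0.5]
width: 0.53
grip_force: 0.0
```

```bash
python3 go.py .575 -.232 .13 45
```

```text
pos [ 0.543  -0.1361  0.2699] yang 44.62 F [0.9 0.6 0.5] t 8.45 q6 -1.07
[-0.0908 -0.0445  0.1399] [-0.03 -0.   -0.38]
```

Request:
jog_arm --deltas '[-0.091, -0.0445, 0, 0, 0, -0.4, 0.06, -0.091, -0.0445, 0, 0, 0, -0.4, 0.06, -0.091, -0.0445, 0, 0, 0, -0.4, 0.06, -0.091, -0.0445, 0.03, 0, 0, -0.4, 0.06, -0.091, -0.0445, 0.07, 0, 0, -0.4, 0.06, -0.091, -0.0445, 0.11, 0, 0, -0.4, 0.06, -0.091, -0.0445, 0.14, 0, 0, -0.4, 0.06, -0.091, -0.0445, 0.14, 0, 0, -0.4, 0.06]'

```text
time: 9.25
tool_pos: [0.5708, -0.2268, 0.124]
tcp_rot: [-1.195, -2.892, -0.0]
wrist_force: [-1.8, -0.1, -0.6]
width: 0.531
grip_force: 0.0
```

```bash
python3 go.py .5335 -.1885 .13 45
```

```text
pos [ 0.5708 -0.2268  0.124 ] yang 45.09 F [-1.8 -0.1 -0.6] t 9.25 q6 -1.21
[ 0.0535  0.0008 -0.0054] [-0.26 -0.64  0.09]
```

Request:
jog_arm --deltas '[0.01, 0, 0, 0, 0, 0, 0.06, 0.02, 0, 0, 0, 0, 0, 0.06, 0.03, 0, 0, 0, 0, 0, 0.06, 0.036, 0, 0, 0, 0, 0, 0.06, 0.04, 0, 0, 0, 0, 0, 0.06, 0.04, 0, 0, 0, 0, 0, 0.06, 0.04, 0, 0, 0, 0, 0, 0.06]'

```text
time: 9.95
tool_pos: [0.5478, -0.1994, 0.1306]
tcp_rot: [1.197, 2.904, -0.0]
wrist_force: [0.1, 0.2, 0.8]
width: 0.528
grip_force: 0.0
```

```bash
python3 go.py .5335 -.1885 .13 45
```

```text
pos [ 0.5478 -0.1994  0.1306] yang 45.21 F [0.1 0.2 0.8] t 9.95 q6 -1.18
[ 0.0179 -0.0023  0.0006] [0.02 0.05 0.21]
```

Request:
jog_arm --deltas '[0.004, -0.0023, 0, 0, 0, 0, 0.06, 0.008, -0.0023, 0, 0, 0, 0, 0.06, 0.011, -0.0023, 0, 0, 0, 0, 0.06, 0.013, -0.0023, 0, 0, 0, 0, 0.06, 0.015, -0.0023, 0, 0, 0, 0, 0.06, 0.0165, -0.0023, 0, 0, 0, 0, 0.06, 0.018, -0.0023, 0, 0, 0, 0, 0.06, 0.018, -0.0023, 0, 0, 0, 0, 0.06]'

```text
time: 10.75
tool_pos: [0.5335, -0.1886, 0.1305]
tcp_rot: [1.197, 2.904, -0.0]
wrist_force: [1.3, -0.9, 0.1]
width: 0.528
grip_force: 0.0
```

```bash
python3 go.py .5335 -.1885 .13 45
```

```text
pos [ 0.5335 -0.1886  0.1305] yang 45.19 F [ 1.3 -0.9  0.1] t 10.75 q6 -1.17
[0.     0.     0.0005] [0.02 0.05 0.19]
```

Exactly at target and in contact on both fingers. I'll retreat and go to the gauge.

Request:
jog_arm --deltas '[-0.004, 0, 0, 0, 0, 0, 0.06, -0.015, 0, 0, 0, 0, 0, 0.06, -0.035, 0, 0, 0, 0, 0, 0.06, -0.045, 0, -0.04, 0, 0, 0, 0.06, -0.045, 0, -0.09, 0, 0, 0, 0.06, -0.045, 0, -0.14, 0, 0, 0, 0.06, -0.045, 0, -0.14, 0, 0, 0, 0.06]'

```text
time: 11.45
tool_pos: [0.5699, -0.2226, 0.28]
tcp_rot: [1.192, 2.89, -0.001]
wrist_force: [0.1, -1.1, -0.0]
width: 0.528
grip_force: 0.0
```

```bash
python3 go.py .43 .23 .27 14.5
```

```text
pos [ 0.5699 -0.2226  0.28  ] yang 45.18 F [ 0.1 -1.1 -0. ] t 11.45 q6 -1.2
[0.4184 0.2224 0.0051] [ 0.54  0.73 30.67]
```

Request:
jog_arm --deltas '[0.42, 0.222, 0.005, 0, 0, 30.7, 0.18, 0.42, 0.222, 0.005, 0, 0, 30.7, 0.18, 0.42, 0.222, 0.005, 0, 0, 30.7, 0.18, 0.42, 0.222, 0.005, 0, 0, 30.7, 0.18, 0.42, 0.222, 0.005, 0, 0, 30.7, 0.18, 0.42, 0.222, 0.005, 0, 0, 30.7, 0.18, 0.42, 0.222, 0.005, 0, 0, 30.7, 0.18, 0.42, 0.222, 0.005, 0, 0, 30.7, 0.18]'

```text
time: 12.25
tool_pos: [0.4464, 0.1607, 0.2661]
tcp_rot: [1.924, 2.483, 0.001]
wrist_force: [1.1, -0.2, 0.3]
width: 0.59
grip_force: 0.0
```

```bash
python3 go.py .43 .23 .27 14.5
```

```text
pos [0.4464 0.1607 0.2661] yang 14.46 F [ 1.1 -0.2  0.3] t 12.25 q6 0.04
[ 0.0712  0.0014 -0.0038] [ 0.04 -0.   -0.04]
```

Request:
jog_arm --deltas '[0.035, 0, 0, 0, 0, 0, 0.18, 0.07, 0, 0, 0, 0, 0, 0.18, 0.07, 0, 0, 0, 0, 0, 0.18, 0.07, 0, 0, 0, 0, 0, 0.18]'

```text
time: 12.65
tool_pos: [0.4293, 0.2274, 0.2658]
tcp_rot: [1.921, 2.486, -0.001]
wrist_force: [0.2, -0.1, 0.4]
width: 0.592
grip_force: 0.0
```

```bash
cat > e.py <<'E'
from m import *
def edges(c,ctr,z,r0,r1,ch,angs,sign):
    g=cv2.GaussianBlur(ch.astype(np.float32),(0,0),.8); rr=np.arange(r0,r1,.0003); out=[]
    for a in angs:
        P=np.c_[ctr[0]+rr*np.cos(a),ctr[1]+rr*np.sin(a),0*rr+z]; u=proj(c,P).astype(np.float32)
        v=cv2.remap(g,u[:,0].reshape(1,-1),u[:,1].reshape(1,-1),cv2.INTER_LINEAR)[0]; d=sign*np.gradient(v)
        k=np.argmax(d)
        if d[k]>.5 and 2<k<len(rr)-3: out.append(P[k,:2])
    return np.array(out)
def wheel(c,C=np.array([.495,-.1475]),tag=""):
    sat=cv2.cvtColor(c["color"],cv2.COLOR_BGR2HSV)[...,1]
    o=np.array(c["origin"][:2]); f=np.arctan2(*(C-o)[::-1])
    far=f+np.radians(np.arange(-80,81,4)); near=f+np.pi+np.radians(np.arange(-60,61,4))
    for nm,z,r,b,an in(("head far",.09,.11,.012,far),("rim far",.165,.052,.013,far),("base near",.09,.052,.014,near),("head near",.09,.11,.012,near)):
        E=edges(c,C,z,r-b,r+b,sat,an,1 if "head" in nm else -1)
        if len(E)>6: x,s=circ(E,r); print(tag,nm,len(E),np.round(x,4),np.round(s,4))
def gauge(c,ft,tg):
    # foot top face from edges of low-saturation mask: corners on z=.03, and red tip on z=.135
    h=cv2.cvtColor(c["color"],cv2.COLOR_BGR2HSV); u=proj(c,[[*ft,.03]])[0].astype(int)
    m=((h[...,1]<75)&(h[...,2]>50)).astype(np.uint8); m=cv2.morphologyEx(m,cv2.MORPH_CLOSE,np.ones((5,5)))
    q=cont(blob(m,u)); b=cv2.boxPoints(cv2.minAreaRect(onz(c,q,.03)[:,:2].astype(np.float32)))
    t,_=tip(c,tg); T=onz(c,[t],.135)[0,:2]; o=b.mean(0)
    print("foot",np.round(o,4),np.round(np.linalg.norm(np.diff(b,axis=0),axis=1),4),"edge dirs",np.round(np.degrees(np.arctan2(*np.diff(b,axis=0)[:2].T[::-1])),1),"tip",np.round(T,4),"px",np.round(t,1),"tip-foot dist",np.linalg.norm(T-o).round(4),"heading",np.degrees(np.arctan2(*(T-o)[::-1])).round(2))
E
python3 - <<'E'
from e import *
for n in("top","scene"):
    c=read_camera(n); wheel(c,tag=n)
    if n=="top": gauge(c,(.462,.08),(.4942,-.0251)); cv2.imwrite("pics/g0.png",c["color"])
E
python3 go.py .447 .16 .03 14.3
```

```text
top head far 41 [ 0.4954 -0.147 ] 0.0006
top rim far 41 [ 0.4946 -0.1473] 0.0006
top base near 31 [ 0.4956 -0.1486] 0.0005
top head near 31 [ 0.4956 -0.1476] 0.0006
foot [0.4668 0.0812] [0.0886 0.0792 0.0886] edge dirs [-76.5  13.5] tip [ 0.4942 -0.0252] px [319.8 216.6] tip-foot dist 0.1098 heading -75.56
scene head far 28 [ 0.4933 -0.1492] 0.0013
scene rim far 40 [ 0.5027 -0.1468] 0.0038
scene base near 31 [ 0.4887 -0.1498] 0.0009
scene head near 16 [ 0.5005 -0.1479] 0.0018
pos [0.4297 0.2262 0.2658] yang 14.46 F [ 0.7 -0.3  0.3] t 12.75 q6 0.18
[-0.0683  0.0004  0.2359] [-0.02  0.03  0.16]
```

The planter is centred to under 1 mm. Gauge in the top view: origin (.467,.081), heading -76°, foot 89x79 mm, tip 110 mm out, all matching the given sizes. I'll descend behind the foot.

Request:
jog_arm --deltas '[-0.03, 0, 0.04, 0, 0, 0.4, 0.18, -0.062, 0, 0.08, 0, 0, 0.4, 0.18, -0.062, 0, 0.12, 0, 0, 0.4, 0.18, -0.062, 0, 0.16, 0, 0, 0.4, 0.18, -0.062, 0, 0.2, 0, 0, 0.4, 0.18, -0.062, 0, 0.225, 0, 0, 0.4, 0.18, -0.062, 0, 0.236, 0, 0, 0.4, 0.18, -0.062, 0, 0.236, 0, 0, 0.4, 0.18]'

```text
time: 13.55
tool_pos: [0.4438, 0.1655, 0.0286]
tcp_rot: [-1.933, -2.474, 0.005]
wrist_force: [-0.9, -0.0, 0.2]
width: 0.59
grip_force: 0.0
```

```bash
python3 go.py .4532 .1355 .03 14
python3 - <<'E'
from h import *
c=read_camera("top"); s=read_camera("scene")
a=c["color"][180:280,230:350]; b=s["color"][140:240,280:400]
cv2.imwrite("pics/g1.png",cv2.convertScaleAbs(cv2.resize(np.hstack([a,b]),(792,330),interpolation=cv2.INTER_CUBIC),alpha=1.5))
E
python3 go.py .4532 .1355 .03 14
```

```text
pos [0.4438 0.1655 0.0286] yang 13.99 F [-0.9 -0.   0.2] t 13.55 q6 0.06
[-0.0313  0.0019 -0.0014] [-0.21  0.02 -0.01]
pos [0.4461 0.1666 0.0311] yang 14.03 F [-0.1  0.2  0.1] t 13.65 q6 0.06
[-0.0319 -0.0006  0.0011] [ 0.1  -0.    0.03]
```

View pics/g1.png

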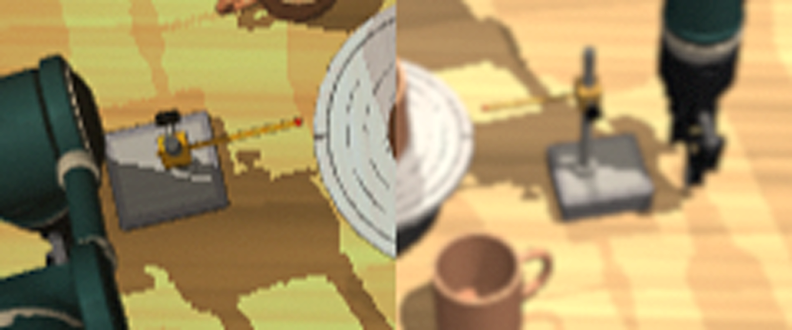

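Both views show the fingers behind the foot, clear of it. Now I make contact slowly.

Request:
jog_arm --deltas '[-0.008, -0.0005, 0, 0, 0, 0, 0.18, -0.016, -0.0005, 0, 0, 0, 0, 0.18, -0.022, -0.0005, 0, 0, 0, 0, 0.18, -0.026, -0.0005, 0, 0, 0, 0, 0.18, -0.029, -0.0005, 0, 0, 0, 0, 0.18, -0.031, -0.0005, 0, 0, 0, 0, 0.18, -0.033, -0.0005, 0, 0, 0, 0, 0.18, -0.035, -0.0005, 0, 0, 0, 0, 0.18]'

```text
time: 14.45
tool_pos: [0.4526, 0.1334, 0.03]
tcp_rot: [-1.932, -2.476, -0.001]
wrist_force: [-1.4, 5.0, 1.9]
width: 0.589
grip_force: 2.4
```

```bash
python3 go.py .4722 .0718 .03 5.9
python3 - <<'E'
from e import *
gauge(read_camera("top"),(.467,.078),(.4942,-.0275))
print(readout.read_state()["tool_pos"])
E
```

```text
pos [0.4526 0.1334 0.03  ] yang 14.06 F [-1.4  5.   1.9] t 14.45 q6 -0.01
[-0.0645  0.004  -0.0001] [-0.01 -0.08  8.16]
foot [0.4766 0.0771] [0.0957 0.094  0.0957] edge dirs [-14.1  75.9] tip [ 0.4949 -0.0273] px [320.7 216.3] tip-foot dist 0.106 heading -80.04
[0.45270235 0.13312645 0.030021  ]
```

Request:
jog_arm --deltas '[-0.0032, 0.0004, 0, 0, 0, 0.4, 0.18, -0.0065, 0.0008, 0, 0, 0, 0.8, 0.18, -0.0097, 0.0012, 0, 0, 0, 1.2, 0.18, -0.0135, 0.0015, 0, 0, 0, 1.7, 0.18, -0.0174, 0.0019, 0, 0, 0, 2.2, 0.18, -0.0213, 0.0023, 0, 0, 0, 2.7, 0.18, -0.0252, 0.0026, 0, 0, 0, 3.2, 0.18, -0.029, 0.0029, 0, 0, 0, 3.7, 0.18]'

```text
time: 15.3
tool_pos: [0.4628, 0.105, 0.03]
tcp_rot: [-2.012, -2.413, -0.0]
wrist_force: [-0.8, 4.0, 1.6]
width: 0.589
grip_force: 2.4
```

```bash
python3 - <<'E'
from e import *
gauge(read_camera("top"),(.474,.05),(.4995,-.058))
E
python3 go.py .4722 .0718 .03 5.9
```

```text
foot [0.4848 0.0419] [0.0952 0.0892 0.0952] edge dirs [-16.9  73.1] tip [ 0.4948 -0.0576] px [332.9 216.5] tip-foot dist 0.1 heading -84.27
pos [0.463  0.1045 0.03  ] yang 10.33 F [-0.2  2.3  1. ] t 15.35 q6 -0.01
[-0.0338  0.0032  0.    ] [0.01 0.03 4.43]
```

Request:
jog_arm --deltas '[-0.0034, 0.0005, 0, 0, 0, 0.5, 0.18, -0.0068, 0.001, 0, 0, 0, 1, 0.18, -0.0101, 0.0015, 0, 0, 0, 1.5, 0.18, -0.0135, 0.0019, 0, 0, 0, 2, 0.18, -0.0169, 0.0023, 0, 0, 0, 2.5, 0.18, -0.02, 0.0027, 0, 0, 0, 3, 0.18, -0.0235, 0.0031, 0, 0, 0, 3.5, 0.18, -0.0265, 0.0034, 0, 0, 0, 4, 0.18]'

```text
time: 16.15
tool_pos: [0.4709, 0.0796, 0.03]
tcp_rot: [2.095, 2.341, 0.0]
wrist_force: [-1.3, 4.7, 1.7]
width: 0.59
grip_force: 2.3
```

```bash
python3 - <<'E'
from e import *
c=read_camera("top"); s=read_camera("scene")
gauge(c,(.478,.023),(.4945,-.0845)); wheel(c); 
a=c["color"][180:260,260:400]; b=s["color"][130:210,230:370]
cv2.imwrite("pics/g2.png",cv2.convertScaleAbs(np.vstack([cv2.resize(x,(525,300),interpolation=cv2.INTER_CUBIC) for x in(a,b)]),alpha=1.5))
E
python3 go.py .4731 .0720 .03 5.3
```

```text
foot [0.4971 0.0144] [0.1299 0.081  0.1299] edge dirs [-8.1 81.9] tip [ 0.4912 -0.0849] px [343.8 218.1] tip-foot dist 0.0994 heading -93.42
 head far 41 [ 0.4953 -0.147 ] 0.0007
 rim far 41 [ 0.4946 -0.1473] 0.0006
 base near 31 [ 0.4956 -0.1487] 0.0006
 head near 31 [ 0.4959 -0.1479] 0.0008
pos [0.471  0.0792 0.03  ] yang 6.37 F [-0.5  1.5  1. ] t 16.25 q6 0.0
[-0.0074  0.0013  0.    ] [0.01 0.04 1.07]
```

View pics/g2.png

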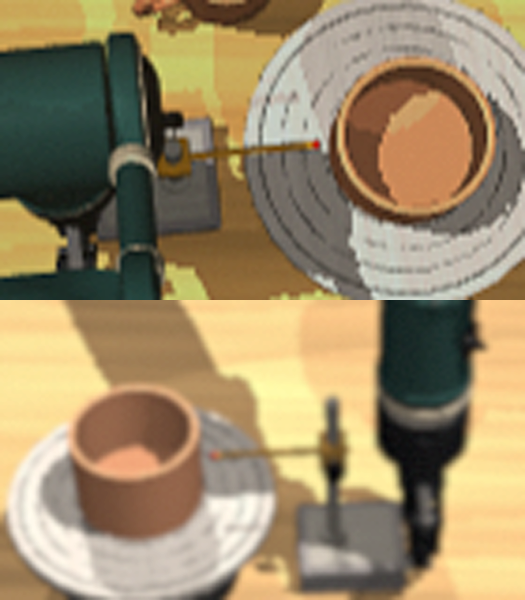

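The tip is about 8 mm short with 1° of turn left. The top fit and the tool's own reading agree.

Request:
jog_arm --deltas '[-0.001, 0.0001, 0, 0, 0, 0.1, 0.18, -0.002, 0.0003, 0, 0, 0, 0.3, 0.18, -0.003, 0.0005, 0, 0, 0, 0.45, 0.18, -0.004, 0.0007, 0, 0, 0, 0.6, 0.18, -0.0048, 0.0009, 0, 0, 0, 0.75, 0.18, -0.0055, 0.001, 0, 0, 0, 0.9, 0.18, -0.006, 0.0011, 0, 0, 0, 1, 0.18, -0.0065, 0.0012, 0, 0, 0, 1.05, 0.18]'

```text
time: 17.05
tool_pos: [0.4728, 0.0735, 0.03]
tcp_rot: [2.116, 2.322, 0.0]
wrist_force: [-1.5, 4.4, 1.4]
width: 0.59
grip_force: 2.4
```

```bash
python3 - <<'E'
from e import *
c=read_camera("top"); s=read_camera("scene")
gauge(c,(.478,.018),(.492,-.0925)); wheel(c); 
a=c["color"][195:235,325:395]; b=s["color"][145:185,235:305]
cv2.imwrite("pics/g3.png",cv2.convertScaleAbs(np.vstack([cv2.resize(x,(525,300),interpolation=cv2.INTER_CUBIC) for x in(a,b)]),alpha=1.5))
E
python3 go.py .4731 .0720 .03 5.3
```

```text
foot [0.4818 0.0154] [0.0803 0.0755 0.0803] edge dirs [-89.2   0.8] tip [ 0.4902 -0.0916] px [346.5 218.5] tip-foot dist 0.1073 heading -85.49
 head far 41 [ 0.4954 -0.147 ] 0.0006
 rim far 41 [ 0.4947 -0.1474] 0.0006
 base near 31 [ 0.496 -0.148] 0.0011
 head near 31 [ 0.4956 -0.1481] 0.0006
pos [0.4727 0.0735 0.03  ] yang 5.34 F [-0.6  4.1  1.1] t 17.15 q6 0.01
[-0.0015  0.0002  0.    ] [-0.    0.    0.04]
```

View pics/g3.png

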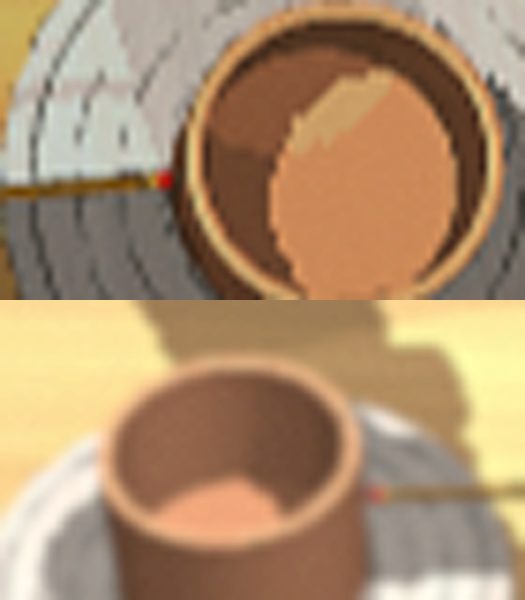

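The tip is about 1.4 mm from the wall and aimed within 0.3°. I'll take the last bit in small steps and watch the force.

Request:
jog_arm --deltas '[-0.0003, 0, 0, 0, 0, 0, 0.18, -0.0006, 0, 0, 0, 0, 0, 0.18, -0.0008, 0, 0, 0, 0, 0, 0.18]'

```text
time: 17.45
tool_pos: [0.4728, 0.0728, 0.03]
tcp_rot: [2.116, 2.323, 0.0]
wrist_force: [-0.9, 4.7, 1.6]
width: 0.593
grip_force: 2.4
```

Request:
jog_arm --deltas '[-0.0002, 0, 0, 0, 0, 0, 0.18, -0.0004, 0, 0, 0, 0, 0, 0.18]'

```text
time: 17.65
tool_pos: [0.4729, 0.0724, 0.03]
tcp_rot: [2.116, 2.323, 0.0]
wrist_force: [-0.8, 4.6, 0.8]
width: 0.593
grip_force: 2.4
```

Request:
jog_arm --deltas '[-0.0002, 0, 0, 0, 0, 0, 0.18, -0.0004, 0, 0, 0, 0, 0, 0.18]'

```text
time: 17.85
tool_pos: [0.4729, 0.072, 0.03]
tcp_rot: [2.116, 2.322, 0.0]
wrist_force: [-0.1, 4.7, 0.7]
width: 0.591
grip_force: 2.4
```

Run:
```python
from e import *
c=read_camera("top"); gauge(c,(.478,.018),(.4905,-.093)); wheel(c); print(readout.read_state()["wrist_force"],readout.read_state()["tool_pos"])
```

```text
foot [0.4811 0.0088] [0.0726 0.0745 0.0726] edge dirs [-84.7   5.3] tip [ 0.4902 -0.0936] px [347.3 218.6] tip-foot dist 0.1027 heading -84.93
 head far 41 [ 0.4954 -0.147 ] 0.0006
 rim far 41 [ 0.4945 -0.1473] 0.0006
 base near 31 [ 0.4959 -0.1481] 0.0008
 head near 31 [ 0.4957 -0.1478] 0.0007
[-0.6759498   5.033474    1.25857926] [0.47291991 0.07191931 0.03000456]
```

Request:
jog_arm --deltas '[-0.0002, 0, 0, 0, 0, 0, 0.18, -0.0004, 0, 0, 0, 0, 0, 0.18]'

```text
time: 18.1
tool_pos: [0.4729, 0.0716, 0.03]
tcp_rot: [-2.116, -2.323, -0.0]
wrist_force: [-0.1, 5.2, 0.7]
width: 0.59
grip_force: 2.6
```

Run:
```python
from e import *
c=read_camera("top"); s=read_camera("scene"); gauge(c,(.478,.018),(.4905,-.093)); wheel(c); print(readout.read_state()["wrist_force"],readout.read_state()["tool_pos"])
a=c["color"][205:229,330:372]; b=s["color"][158:182,262:304]
cv2.imwrite("pics/g4.png",cv2.convertScaleAbs(np.vstack([cv2.resize(x,(525,300),interpolation=cv2.INTER_CUBIC) for x in(a,b)]),alpha=1.5))
```

```text
foot [ 0.5136 -0.1174] [0.2291 0.3043 0.2291] edge dirs [-15.1  74.9] tip [ 0.4903 -0.0937] px [347.4 218.5] tip-foot dist 0.0332 heading 134.46
 head far 41 [ 0.4953 -0.147 ] 0.0006
 rim far 41 [ 0.4947 -0.1473] 0.0006
 base near 31 [ 0.4958 -0.1481] 0.0008
 head near 31 [ 0.4957 -0.1479] 0.0006
[-0.45652658  4.37330008  1.41937137] [0.4729335  0.07157525 0.03001783]
```

View pics/g4.png

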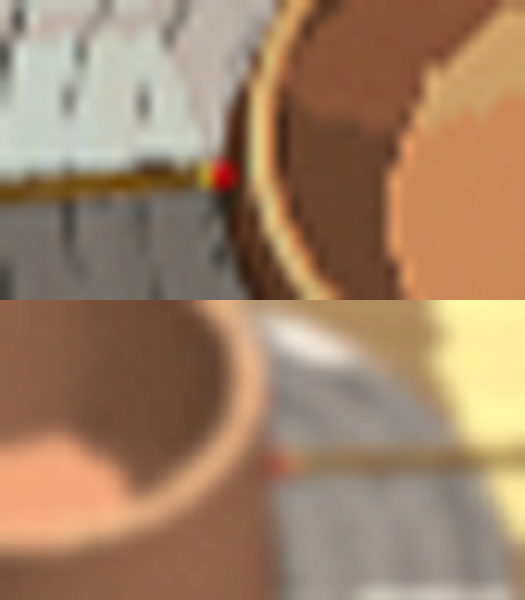

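Both views show the tip at the wall (the red ball abuts the wall edge in the scene view). I'll use tiny steps to confirm by force.

Request:
jog_arm --deltas '[-0.0002, 0, 0, 0, 0, 0, 0.18, -0.0004, 0, 0, 0, 0, 0, 0.18]'

```text
time: 18.4
tool_pos: [0.4729, 0.0714, 0.03]
tcp_rot: [-2.116, -2.322, -0.0]
wrist_force: [-0.4, 7.0, 0.2]
width: 0.591
grip_force: 3.2
```

Request:
jog_arm --deltas '[-0.0002, 0, 0, 0, 0, 0, 0.18, -0.0004, 0, 0, 0, 0, 0, 0.18]'

```text
time: 18.6
tool_pos: [0.473, 0.0712, 0.03]
tcp_rot: [-2.116, -2.322, -0.001]
wrist_force: [-0.2, 8.1, 1.1]
width: 0.592
grip_force: 3.7
```

The force rose from 4.7 to 8 N, so the tip is touching. I'll back off straight and clear.

Request:
jog_arm --deltas '[0.002, 0, 0, 0, 0, 0, 0.18, 0.008, 0, 0, 0, 0, 0, 0.18, 0.02, 0, 0, 0, 0, 0, 0.18, 0.04, 0, 0, 0, 0, 0, 0.18, 0.065, 0, -0.02, 0, 0, 0, 0.18, 0.09, 0, -0.06, 0, 0, 0, 0.18, 0.12, 0, -0.1, 0, 0, 0, 0.18, 0.15, 0, -0.14, 0, 0, 0, 0.18]'

```text
time: 19.4
tool_pos: [0.4582, 0.2213, 0.1712]
tcp_rot: [2.115, 2.322, -0.001]
wrist_force: [1.3, 0.1, -0.7]
width: 0.59
grip_force: 0.0
```

Run:
```python
from e import *
for n in("top","scene"):
    c=read_camera(n); wheel(c,tag=n)
    if n=="top":
        t,_=tip(c,(.4903,-.094)); print(t,onz(c,[t],.135))
        h=cv2.cvtColor(c["color"],cv2.COLOR_BGR2HSV); m=((h[...,1]<75)&(h[...,2]>40)).astype(np.uint8); m=cv2.morphologyEx(m,cv2.MORPH_CLOSE,np.ones((5,5)))
        u=proj(c,[[.478,.015,.03]])[0].astype(int); m[:,u[0]+18:]=0; q=cont(blob(m,u)); b=cv2.boxPoints(cv2.minAreaRect(onz(c,q,.03)[:,:2].astype(np.float32))); print("foot",b.mean(0),np.diff(b,axis=0)[:2],np.degrees(np.arctan2(*np.diff(b,axis=0)[:2].T[::-1])))
        for nm,p in dict(mugA=(320,168),bottle=(361,156),mugB=(441,224)).items(): print(nm,c["color"][p[1],p[0]],cv2.imread("pics/top0.png")[p[1],p[0]])
    cv2.imwrite("pics/f_%s.png"%n,c["color"])
print(readout.read_state()["wrist_force"],readout.read_state()["tool_pos"])
```

```text
top head far 41 [ 0.4954 -0.1471] 0.0006
top rim far 41 [ 0.4947 -0.1474] 0.0006
top base near 31 [ 0.4958 -0.1483] 0.0008
top head near 31 [ 0.4957 -0.1477] 0.0007
[347.53090394 218.4819727 ] [[ 0.49040569 -0.09408028  0.135     ]]
foot [0.47878692 0.01477418] [[ 0.0062018  -0.09081869]
 [ 0.07870924  0.00537488]] [-86.09346     3.9065359]
mugA [29 48 74] [25 42 65]
bottle [ 96 104 100] [85 92 89]
mugB [101 129 133] [ 89 114 119]
scene head far 28 [ 0.4931 -0.1495] 0.0014
scene rim far 41 [ 0.5033 -0.1472] 0.0017
scene base near 31 [ 0.4887 -0.1502] 0.0009
scene head near 17 [ 0.501  -0.1473] 0.0021
[ 1.22077098  0.234885   -0.36171805] [0.46297715 0.22528679 0.17713735]
```

Planter centred within 1 mm, tip touching, pointer on line within about 1°, bystanders untouched, arm clear. Handing in.

```bash
python3 -c "
from h import *
print(finish_job())"
```

```text
the job is handed in; nothing more can be done
None
```

The job is handed in at about 20 s of the 67 s: the planter is centred on the wheel to within about 1 mm, the red tip touches its wall (felt as a rise in push force), the pointer is aimed at its middle to within about 1°, and the arm never went near the other things on the bench.

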